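Load the sliding spice rack and lock it home

ROBOT

A 6-joint arm with a two-finger parallel gripper is mounted at the origin on a cart in front of the work surface, level with it; the furniture and walls round the work are solid. World frame = base frame: x ahead of the robot, y to its left, z up, the work surface at z = 0. Lengths are in m, angles in rad, forces in N, time in s.
With the tool pointing down it reaches from about 0.275 to 0.75 m from the base axis. Payload 10.2 kg.
Tool frame: the origin (TCP) lies between the finger pads; the fingertips stand 19 mm ahead of it and the grasp point (between the pads) is the TCP; z points along the fingers, y is the line along which they close (so a half turn about z gives the same grasp; the last joint's range is limited). The gripper opens to 85 mm and grips with 20 to 120 N. Pads are 22 mm wide; open, the fingers measure 114 mm over their backs; the gripper's body (76 mm by 85 mm) begins 54 mm behind the grasp point. The pads swing forward as they close: fully open they stand 13 mm farther back than shut.
Start: joints at [-1.488, 0.313, 1.498, -0, 1.331, -0.223], TCP at [0.158, -0.501, 0.25] pointing down, gripper open.
Joint ranges: [-2.94, 2.94], [-0.97, 2.17], [0.19, 2.56], [-1.23, 4.37], [0.02, 3.11], [-2.88, 2.88]. Speed limits (rad/s): [2.39, 2.39, 3.01, 3.14, 3.14, 3.14].

INTERFACE

Orientations are given as a rotation vector (axis times angle).
In Python, from bench import robot gives the robot as it stands. The module is installed in compiled form; this text tells all that it offers.
- The arm moves only by the tool play_rows, never from a script. Its argument "commands" is a list of rows, each an object with "travel": the shift along the tool's x, y, z scaled (see below), a list of three; "turn": the turn, a rotation vector about the tool's x, y, z scaled (see below), a list of three; "gripper": the opening, from 0 (shut) to 1 (fully open). A call has 1 to 12 rows; each row is the pose to reach, as a shift and turn from the pose commanded when the call began, along the tool's axes at that moment; what a row does not reach only later rows make up. The controller multiplies each number of a shift by 0.8 m and each number of a turn by 60 degrees. A row lasts 1/8 s, in which the tool goes at most 62.5 mm and 10.7 degrees, less where a joint would pass 70% of its speed; a pose out of reach is approached as far as the arm can. A call with a number of a shift or a turn outside -1 to 1 is refused whole. A call with a gripper value outside its range is refused whole. The fingers move at their own pace and stop on an object; "force" is the grip in N (left out, the last holds). Time passes only in rows, so rows that repeat a pose let the fingers close. It gives the time, the measured TCP pose, the force, the opening and the grip force at its end, in the units of the state.
- robot.sense(): the state, without advancing time (a new reading comes with each control period).
- robot.camera(name): name is "side" or "top"; returns a dict with "color" (400x640x3 uint8, red, green, blue), "camera_matrix" (3x3 intrinsics, pixels), "T" (4x4, takes a point from camera to world coordinates). Camera axes: x right, y up, looking along -z (the intrinsics and any distortion apply to the point x, -y, -z); pixel columns grow to the right and rows downward; lengths in m; the calibration is good to about 2 mm. A picture is of the moment at which its call begins. There is no depth.
- robot.close_job(): hands the job in; it is judged then, once.
The state is a dict: "time_s": time; "qpos": joint angles; "qvel": joint speeds; "effort": joint torques, N m; "position": TCP position; "tool_rot": TCP orientation; "contact_force": force on the tool from outside, world axes, zero at the start; "wrist_torque": the same for the moment, N m; "finger_gap": finger opening in m; "finger_force": force on a finger pad.
Only numpy, scipy, OpenCV 4.12 (cv2) and the standard library are available. Lean on these libraries where they do the work, as an engineer would, in place of code of your own. Each camera call takes 0.05 s, during which the arm holds its last target. There are 200 camera calls.

TASK

Press the catch so that the parked rack pops free and pull it by its knob all the way forward. There, set every spice jar standing on the open worktop beside the rack (the groceries huddled at the far left stay there) upright into a small front pocket and every small tin into a large rear pocket, one to a pocket, then slide the rack home by its knob until the catch clicks and holds it. Leave the garlic, lemon, mug and kitchen timer where they are.

Things in the scene. Friction and masses are not known exactly. Their poses are not given: they have to be found in the camera images.
- station: Fixed aluminium base with two runners for the wooden rack. Origin on the worktop under the centre of the parked rack; x along the runners, the way the rack slides home (away from the robot within 0.15 rad), z up. Plate x -270 to 105, y -112 to 112 mm; canopy over the parked large pockets: x 2 to 102, y -110 to 110, top 146 mm high. The catch's foot reaches to y = -183 mm.
- rack (a joint): Travel of the rack in m, towards the station's -x: 0 parked and held by the catch, 0.15 fully forward (stop). A spring pushes it forward over the last 35 mm (6 N): freed, it pops to 0.035 or more and stays; elsewhere 2 N of friction. To lock, push it (about 15 N) to its rear stop at -0.004: its striker tab rides over the catch, which snaps up; let go, it rests at 0.
- catch (a joint): How far the catch is pressed down, in m: 0 up, 0.012 fully down. Springy: about 2 N to start, 5 N fully down (a little more while the rack leans on it). It frees the rack when pressed more than 0.010; it springs up again when let go.
- catch_pad (a point): Centre of the top of the black press pad of the catch, 34 x 36 mm, 48 mm above the worktop when up; 105 mm in front of and 160 mm to the right of the station's origin. Press straight down with closed fingers.
- knob_top (a point): Centre of the top of the rack's upright steel knob post: cylinder 22 mm in diameter, 100 mm high, its top 116 mm above the worktop, in the middle of the front of the rack, 65 mm in front of the middle small pocket. Pinch it from above near the top. Moves with the rack.
- small_0 (a point): Centre of the floor of one of the three small pockets, side by side, 70 mm apart, in the front row of the rack: 50 x 50 mm, for one spice jar. Walls rise 40 mm above this floor at front and sides, 54 mm at the back. The floor is 14 mm over the worktop. Moves with the rack; axes as the station's (x = direction of sliding home, z up). Left pocket.
- small_1 (a point): Centre of the floor of one of the three small pockets, side by side, 70 mm apart, in the front row of the rack: 50 x 50 mm, for one spice jar. Walls rise 40 mm above this floor at front and sides, 54 mm at the back. The floor is 14 mm over the worktop. Moves with the rack; axes as the station's (x = direction of sliding home, z up). Middle pocket.
- small_2 (a point): Centre of the floor of one of the three small pockets, side by side, 70 mm apart, in the front row of the rack: 50 x 50 mm, for one spice jar. Walls rise 40 mm above this floor at front and sides, 54 mm at the back. The floor is 14 mm over the worktop. Moves with the rack; axes as the station's (x = direction of sliding home, z up). Right pocket.
- large_0 (a point): Centre of the floor of one of the two large pockets, side by side, 100 mm apart, on a step in the rear row of the rack, 86 mm behind the small ones: 66 x 66 mm, for one tin. Walls rise 22 mm above this floor, which is 46 mm over the worktop. Moves with the rack; axes as the station's. Left pocket.
- large_1 (a point): Centre of the floor of one of the two large pockets, side by side, 100 mm apart, on a step in the rear row of the rack, 86 mm behind the small ones: 66 x 66 mm, for one tin. Walls rise 22 mm above this floor, which is 46 mm over the worktop. Moves with the rack; axes as the station's. Right pocket.
- jar_0: Spice jar standing upright: plain cylinder 41 mm in diameter, 105 mm tall, black lid; 0.11 kg. Origin: centre of its underside, z up its axis. May be absent (None from the start).
- jar_1: Spice jar standing upright: plain cylinder 41 mm in diameter, 105 mm tall, black lid; 0.11 kg. Origin: centre of its underside, z up its axis. May be absent (None from the start).
- jar_2: Spice jar standing upright: plain cylinder 41 mm in diameter, 105 mm tall, black lid; 0.11 kg. Origin: centre of its underside, z up its axis. May be absent (None from the start).
- tin_0: Small food tin standing upright: cylinder 57 mm in diameter, 72 mm tall; about 0.18 kg. Origin: centre of its underside, z up its axis. May be absent (None from the start).
- tin_1: Small food tin standing upright: cylinder 57 mm in diameter, 72 mm tall; about 0.18 kg. Origin: centre of its underside, z up its axis. May be absent (None from the start).
- garlic: Garlic bulb, 48 x 50 x 51 mm, a bystander among the jars and tins. Origin: centre of its underside.
- mug: White mug, 87 x 121 x 96 mm, bystander. Origin: centre of its underside.
- lemon: Lemon, 83 x 58 x 58 mm, bystander. Origin: centre of its underside.
- timer: Red kitchen timer, 67 x 66 x 59 mm, bystander. Origin: centre of its underside.
Not all that is in view belongs to the job. Leave any blue or orange look-alike of the tin_1 alone. What is shaped like the jar_2 but turquoise is not meant.

How it is judged:
By the outcome, as a careful person would: the job done as asked, in the order asked, and still so for the second after the job is handed in, with the robot touching nothing.
Of jar_0, jar_1, jar_2, tin_0, tin_1 only 3 to 5 are there at a start; the rules pass over those that are not, and their reading is None.
At some moment in a run one of tin_0, tin_1 may be knocked a few centimetres aside while the robot is not near it.
It also fails if it takes over 210 s, if anything falls off the work surface, if the arm or the gripper's body presses on something with over 40 N, if the wrist force passes 120 N, or if a joint passes its speed limit or range.

## Working session

There is one attempt and no reset: what is moved stays moved. The work goes in short steps, Python scripts to look and compute and a tool call to move; the robot and the scene stay as the last step left them, time stands still between calls to the robot, and variables do not carry over. Pictures are saved under pics/ and viewed, at most 14 in all, crops included, and the job is handed in when it is done.

Besides the shell and the picture viewer there is one more tool, called after "Call:" in YAML: its name, and indented under it one key for each argument. play_rows: Moves the arm, as the interface text tells. Shifts and turns lie within -1 to 1; 1 stands for 0.8 m of shift or 60 degrees of turn. Its arguments: {"type":"object","properties":{"commands":{"type":"array","items":{"type":"object","properties":{"travel":{"type":"array","items":{"type":"number","minimum":-1,"maximum":1}},"turn":{"type":"array","items":{"type":"number","minimum":-1,"maximum":1}},"gripper":{"type":"number"}}}},"force":{"type":"number"}},"required":["commands"]}

```bash
mkdir -p pics
cat > h.py <<'E'
import numpy as np, cv2
from bench import robot
from scipy.spatial.transform import Rotation as R
def shot(n,f=None):
    c=robot.camera(n)
    if f: cv2.imwrite('pics/'+f,c['color'][:,:,::-1])
    return c
def ray(c,u,v):
    K=np.array(c['camera_matrix']);T=np.array(c['T'])
    d=np.linalg.inv(K)@[u,v,1]; d=np.array([d[0],-d[1],-d[2]])
    return T[:3,3],T[:3,:3]@d
def onz(c,u,v,z):
    o,d=ray(c,u,v); return o+d*(z-o[2])/d[2]
def proj(c,p):
    K=np.array(c['camera_matrix']);T=np.array(c['T'])
    q=T[:3,:3].T@(np.array(p)-T[:3,3]); q=K@[q[0],-q[1],-q[2]]; return q[:2]/q[2]
E
python3 - <<'E'
from h import *
for n in('top','side'):
    c=shot(n,n+'0.png');print(c['camera_matrix'],np.round(c['T'],3),[k for k in c])
s=robot.sense();print(s)
E
```

```text
[[403.69193272   0.         318.34511867]
 [  0.         403.69193272 205.17876591]
 [  0.           0.           1.        ]] [[-0.028  0.994 -0.108  0.398]
 [-1.    -0.029 -0.01   0.067]
 [-0.013  0.107  0.994  1.354]
 [ 0.     0.     0.     1.   ]] ['color', 'camera_matrix', 'T']
[[368.98986869   0.         319.5992191 ]
 [  0.         368.98986869 198.52640702]
 [  0.           0.           1.        ]] [[-0.169  0.506 -0.846 -0.509]
 [-0.986 -0.096  0.139  0.262]
 [-0.011  0.857  0.515  0.71 ]
 [ 0.     0.     0.     1.   ]] ['color', 'camera_matrix', 'T']
{'time_s': 0.1, 'qpos': array([-1.48838377e+00,  3.13393094e-01,  1.49834885e+00, -1.03030778e-05,
        1.33097209e+00, -2.23377553e-01]), 'qvel': array([ 0.00017277, -0.00116734, -0.00295646,  0.00084988,  0.00124117,
       -0.0010059 ]), 'effort': array([ 3.67385233e-03, -4.12895930e+01, -2.60141015e+01, -9.91760658e-05,
        3.00637170e-03, -7.44170592e-07]), 'position': array([ 0.15803014, -0.5004434 ,  0.24979739]), 'tool_rot': array([-3.10383695e+00, -4.78298054e-01, -1.08331218e-04]), 'contact_force': array([-0.86873443,  0.37131146, -0.16181323]), 'wrist_torque': array([-0.05083118, -0.05847227, -0.04233685]), 'finger_force': 0.0, 'finger_gap': 0.08526199823492098}
```

View pics/top0.png

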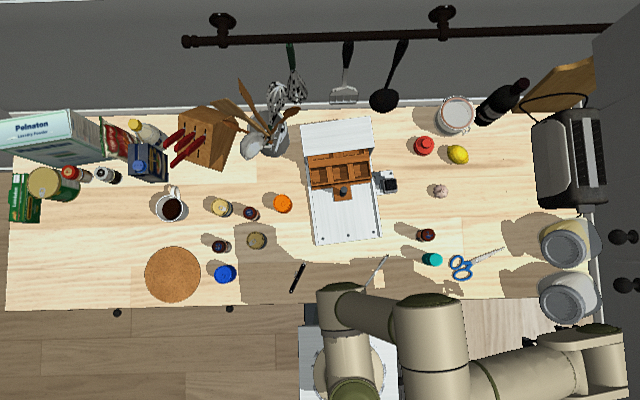

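View pics/side0.png

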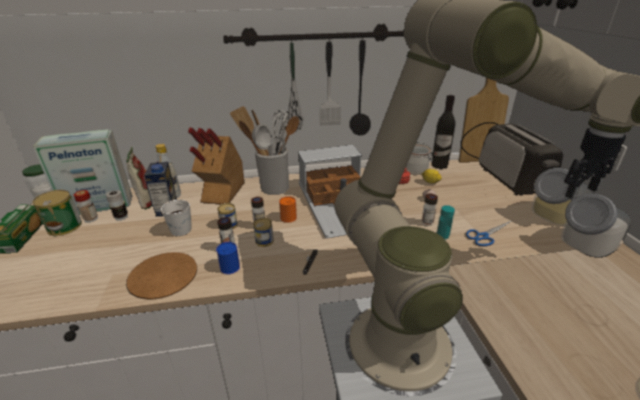

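Top view: tins at about (222,207) and (257,240), with orange (282,203) and blue (224,273) as look-alikes. Jars with dark lids are at (250,213), (220,246) and (426,235), and the turquoise one at (431,259) is not meant. I'll confirm this in a crop and measure the station.

Run:
```python
from h import *
c=shot('top'); im=c['color'][:,:,::-1]
a=cv2.resize(im[190:290,195:300],None,fx=3.7,fy=3.7,interpolation=cv2.INTER_CUBIC)
b=cv2.resize(im[115:275,295:450],None,fx=2.31,fy=2.31,interpolation=cv2.INTER_CUBIC)
h=max(a.shape[0],b.shape[0]);o=np.zeros((h,a.shape[1]+b.shape[1],3),np.uint8)
o[:a.shape[0],:a.shape[1]]=a;o[:b.shape[0],a.shape[1]:]=b
cv2.imwrite('pics/crop1.png',o);print(o.shape,a.shape)
```

```text
(370, 746, 3) (370, 388, 3)
```

View pics/crop1.png

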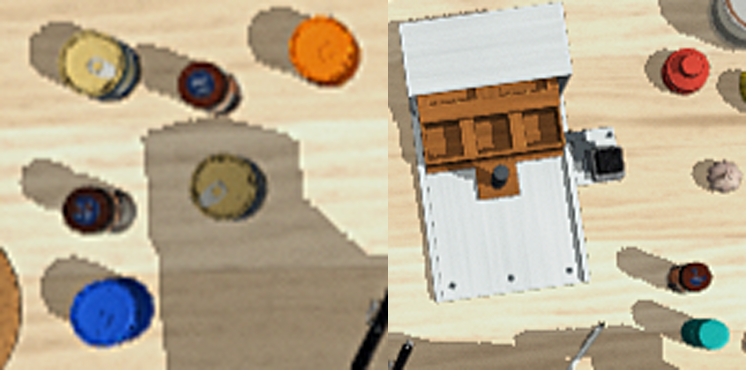

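Confirmed: gold-topped tins at (220,207) and (256,240), and black-lidded jars at (250,213), (219,247) and (428,235). The blue, orange and turquoise look-alikes stay out. Next I compute the positions.

Run:
```python
from h import *
c=shot('top')
L=lambda x,y:(x/3.7+195-.4,y/3.7+190-.4)
Q=lambda x,y:((x-388)/2.31+295-.3,y/2.31+115-.3)
for n,p,z in [('tinA',L(94,64),.072),('tinB',L(226,186),.072),('jarA',L(204,85),.105),('jarB',L(88,210),.105),('jarC',Q(696,277),.105),('knob',Q(500,173),.116),('pad',Q(607,160),.048)]:
    print(n,np.round(p,1),np.round(onz(c,*p,z),4))
P=[onz(c,*Q(*p),.146)[:2] for p in[(400,25),(562,3),(571,74),(412,97)]]
for i in range(4):
    d=P[(i+1)%4]-P[i];print('can',P[i].round(3),np.linalg.norm(d).round(3),np.degrees(np.arctan2(d[1],d[0])).round(1))
# refine: dark blob of pad; colour mask of lids
hsv=cv2.cvtColor(c['color'],cv2.COLOR_RGB2HSV)
A,B=[onz(c,*Q(*p),.0)[:2] for p in[(440,301),(588,282)]];d=A-B;print('front',A,B,np.degrees(np.arctan2(d[1],d[0]))-90)
r=(cv2.inRange(c['color'],(0,0,0),(60,60,60)))
for (x,y) in[(390,184),(343,190)]:
    w=r[y-9:y+10,x-9:x+10];yy,xx=np.nonzero(w);print(x,y,len(xx),xx.mean()+x-9,yy.mean()+y-9)
print(R.from_rotvec(robot.sense()['tool_rot']).as_matrix().round(3))
```

```text
tinA [220.  206.9] [0.5409 0.3943 0.072 ]
tinB [255.7 239.9] [0.4324 0.281  0.072 ]
jarA [249.7 212.6] [0.5168 0.2931 0.105 ]
jarB [218.4 246.4] [0.4148 0.3911 0.105 ]
jarC [428.  234.6] [ 0.4327 -0.256   0.105 ]
knob [343.2 189.6] [0.5788 0.0006 0.116 ]
pad [389.5 184. ] [ 0.6027 -0.1548  0.048 ]
can [0.777 0.128] 0.218 -83.9
can [ 0.801 -0.088] 0.097 -175.4
can [ 0.704 -0.096] 0.212 96.6
can [0.679 0.115] 0.099 7.9
front [0.41148427 0.08746969] [ 0.43282136 -0.12717512] 5.67692362970061
390 184 151 388.57615894039736 184.40397350993376
343 190 42 342.26190476190476 189.21428571428572
[[ 0.954  0.301 -0.   ]
 [ 0.301 -0.954  0.001]
 [ 0.    -0.001 -1.   ]]
```

Call:
play_rows:
  commands:
    - {"travel": [0.2, -0.075, 0], "turn": [0, 0, 0.1], "gripper": 0}
    - {"travel": [0.4, -0.15, 0], "turn": [0, 0, 0.192], "gripper": 0}
    - {"travel": [0.6, -0.22, 0], "turn": [0, 0, 0.192], "gripper": 0}
    - {"travel": [0.661, -0.245, 0], "turn": [0, 0, 0.192], "gripper": 0}
    - {"travel": [0.661, -0.245, 0], "turn": [0, 0, 0.192], "gripper": 0}
    - {"travel": [0.661, -0.245, 0.08], "turn": [0, 0, 0.192], "gripper": 0}
    - {"travel": [0.661, -0.245, 0.16], "turn": [0, 0, 0.192], "gripper": 0}
    - {"travel": [0.661, -0.245, 0.18], "turn": [0, 0, 0.192], "gripper": 0}
    - {"travel": [0.661, -0.245, 0.18], "turn": [0, 0, 0.192], "gripper": 0}
    - {"travel": [0.661, -0.245, 0.18], "turn": [0, 0, 0.192], "gripper": 0}
    - {"travel": [0.661, -0.245, 0.18], "turn": [0, 0, 0.192], "gripper": 0}
    - {"travel": [0.661, -0.245, 0.18], "turn": [0, 0, 0.192], "gripper": 0}

```text
time_s: 1.7
position: [0.6031, -0.155, 0.1067]
tool_rot: [3.137, 0.164, 0.0]
contact_force: [0.8, -0.9, -0.9]
finger_gap: 0.0007
finger_force: 0.0
```

```bash
cat >> h.py <<'E'
YAW=np.radians(6.0)
def st():
    s=robot.sense();M=R.from_rotvec(s['tool_rot']).as_matrix()
    print('t',round(s['time_s'],1),'p',s['position'].round(4),'yaw',np.degrees(np.arctan2(M[1,0],M[0,0])).round(2),'zax',M[:,2].round(3),'f',s['contact_force'].round(1),'gap',round(s['finger_gap'],4),round(s['finger_force'],1),'q',s['qpos'].round(2))
    return s['position'],M
def to(*t):  # scaled travel from here to world target
    s=robot.sense();M=R.from_rotvec(s['tool_rot']).as_matrix()
    print('travel',(M.T@(np.array(t)-s['position'])/.8).round(4))
E
python3 - <<'E'
from h import *
st();to(.603,-.155,.067)
E
```

```text
t 1.7 p [ 0.6031 -0.155   0.1067] yaw 5.99 zax [ 0. -0. -1.] f [ 0.8 -0.9 -0.9] gap 0.0007 0.0 q [-0.44  0.66  1.35 -0.    1.13  1.03]
travel [-0.0002 -0.      0.0496]
```

Call:
play_rows:
  commands:
    - {"travel": [0, 0, 0.03], "gripper": 0}
    - {"travel": [0, 0, 0.045], "gripper": 0}
    - {"travel": [0, 0, 0.055], "gripper": 0}
    - {"travel": [0, 0, 0.062], "gripper": 0}
    - {"travel": [0, 0, 0.066], "gripper": 0}
    - {"travel": [0, 0, 0.066], "gripper": 0}
    - {"travel": [0, 0, 0.066], "gripper": 0}
    - {"travel": [0, 0, 0.066], "gripper": 0}

```text
invalid input at $.commands[0]: expected keys travel, turn, gripper
```

Run:
```python
from h import *
st();c=shot('top');im=c['color'][:,:,::-1]
cv2.imwrite('pics/crop2.png',cv2.resize(im[115:275,270:450],None,fx=3,fy=3,interpolation=cv2.INTER_CUBIC))
```

```text
t 1.7 p [ 0.6031 -0.155   0.1067] yaw 5.99 zax [ 0. -0. -1.] f [ 0.8 -0.9 -0.9] gap 0.0007 0.0 q [-0.44  0.66  1.35 -0.    1.13  1.03]
```

View pics/crop2.png

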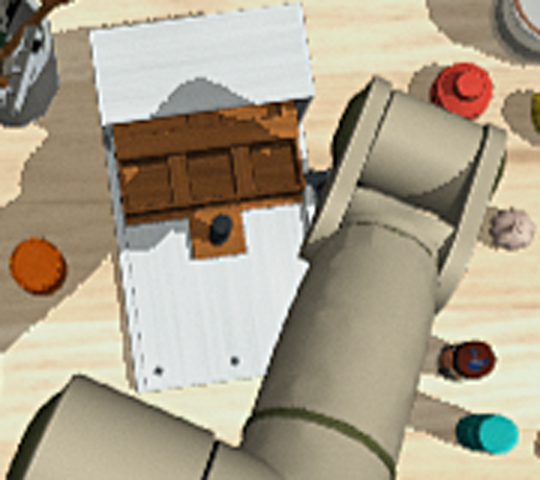

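The call was refused because it lacked the turn keys, so the picture shows the rack still parked, knob at crop (220,228). I'll press again with the turn included.

Call:
play_rows:
  commands:
    - {"travel": [0, 0, 0.03], "turn": [0, 0, 0], "gripper": 0}
    - {"travel": [0, 0, 0.045], "turn": [0, 0, 0], "gripper": 0}
    - {"travel": [0, 0, 0.055], "turn": [0, 0, 0], "gripper": 0}
    - {"travel": [0, 0, 0.062], "turn": [0, 0, 0], "gripper": 0}
    - {"travel": [0, 0, 0.066], "turn": [0, 0, 0], "gripper": 0}
    - {"travel": [0, 0, 0.066], "turn": [0, 0, 0], "gripper": 0}
    - {"travel": [0, 0, 0.066], "turn": [0, 0, 0], "gripper": 0}
    - {"travel": [0, 0, 0.066], "turn": [0, 0, 0], "gripper": 0}

```text
time_s: 2.75
position: [0.6034, -0.1551, 0.0548]
tool_rot: [3.136, 0.164, 0.001]
contact_force: [-5.4, -2.1, 10.1]
finger_gap: -0.0001
finger_force: 5.0
```

```bash
cat >> h.py <<'E'
def knob(c,x,y,w=9):
    r=cv2.inRange(c['color'],(0,0,0),(62,62,70))[y-w:y+w+1,x-w:x+w+1]
    n,l,s,ce=cv2.connectedComponentsWithStats(r)
    for i in range(1,n):
        if s[i,4]>15: print('blob',s[i,4],ce[i]+[x-w,y-w],onz(c,*(ce[i]+[x-w,y-w]),.116).round(4))
E
python3 - <<'E'
from h import *
st();c=shot('top');im=c['color'][:,:,::-1]
knob(c,341,200,22)
E
```

```text
t 2.8 p [ 0.6034 -0.1551  0.0548] yaw 6.0 zax [ 0.001 -0.001 -1.   ] f [-5.4 -2.1 10.1] gap -0.0001 5.0 q [-0.44  0.73  1.39 -0.    1.03  1.03]
blob 25 [324.48 180.2 ] [0.6099 0.0576 0.116 ]
blob 37 [343.08108108 180.75675676] [ 0.6064 -0.      0.116 ]
blob 33 [331.         196.96969697] [0.5569 0.039  0.116 ]
blob 40 [344.5   204.125] [ 0.5334 -0.0019  0.116 ]
```

Call:
play_rows:
  commands:
    - {"travel": [0, 0, -0.07], "turn": [0, 0, 0], "gripper": 0.6}
    - {"travel": [0, 0, -0.14], "turn": [0, 0, 0], "gripper": 0.6}
    - {"travel": [0, 0, -0.2], "turn": [0, 0, 0], "gripper": 0.6}
    - {"travel": [0, 0, -0.2], "turn": [0, 0, 0], "gripper": 0.6}
    - {"travel": [0, 0, -0.2], "turn": [0, 0, 0], "gripper": 0.6}

```text
time_s: 3.42
position: [0.6032, -0.1543, 0.2127]
tool_rot: [-3.137, -0.165, 0.001]
contact_force: [-0.2, 0.5, 0.2]
finger_gap: 0.0511
finger_force: 0.0
```

Run:
```python
from h import *
st();c=shot('top');im=c['color'][:,:,::-1]
knob(c,344,204,9)
cv2.imwrite('pics/crop3.png',cv2.resize(im[160:240,300:400],None,fx=6,fy=6,interpolation=cv2.INTER_NEAREST))
```

```text
t 3.4 p [ 0.6032 -0.1543  0.2127] yaw 6.0 zax [-0.001  0.001 -1.   ] f [-0.2  0.5  0.2] gap 0.0511 0.0 q [-0.44  0.56  1.23  0.    1.35  1.03]
blob 21 [343.04761905 206.0952381 ] [0.5274 0.0028 0.116 ]
```

View pics/crop3.png

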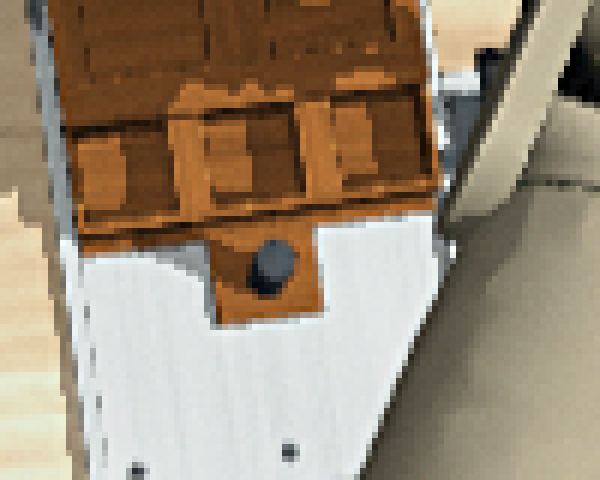

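Run:
```python
from h import *
c=shot('top');p=onz(c,345.8,203.3,.116);print(p);to(p[0],p[1],.100)
```

```text
[ 0.53584289 -0.00598702  0.116     ]
travel [-0.0637 -0.193   0.1404]
```

Call:
play_rows:
  commands:
    - {"travel": [-0.03, -0.07, 0], "turn": [0, 0, 0], "gripper": 0.6}
    - {"travel": [-0.05, -0.14, 0], "turn": [0, 0, 0], "gripper": 0.6}
    - {"travel": [-0.064, -0.193, 0], "turn": [0, 0, 0], "gripper": 0.6}
    - {"travel": [-0.064, -0.193, 0.02], "turn": [0, 0, 0], "gripper": 0.6}
    - {"travel": [-0.064, -0.193, 0.06], "turn": [0, 0, 0], "gripper": 0.6}
    - {"travel": [-0.064, -0.193, 0.1], "turn": [0, 0, 0], "gripper": 0.6}
    - {"travel": [-0.064, -0.193, 0.14], "turn": [0, 0, 0], "gripper": 0.6}
    - {"travel": [-0.064, -0.193, 0.14], "turn": [0, 0, 0], "gripper": 0.6}
    - {"travel": [-0.064, -0.193, 0.14], "turn": [0, 0, 0], "gripper": 0}
    - {"travel": [-0.064, -0.193, 0.14], "turn": [0, 0, 0], "gripper": 0}
    - {"travel": [-0.064, -0.193, 0.14], "turn": [0, 0, 0], "gripper": 0}
    - {"travel": [-0.064, -0.193, 0.14], "turn": [0, 0, 0], "gripper": 0}
  force: 40

```text
time_s: 5.03
position: [0.5368, -0.0054, 0.1028]
tool_rot: [-3.136, -0.164, -0.003]
contact_force: [-0.2, 6.7, 1.6]
finger_gap: 0.021
finger_force: 39.4
```

Run:
```python
from h import *
st()
```

```text
t 5.0 p [ 0.5368 -0.0054  0.1028] yaw 6.0 zax [ 0.002  0.001 -1.   ] f [-0.2  6.7  1.6] gap 0.021 39.4 q [-0.23  0.5   1.64  0.    1.    1.24]
```

Call:
play_rows:
  commands:
    - {"travel": [-0.02, 0, 0], "turn": [0, 0, 0], "gripper": 0}
    - {"travel": [-0.045, 0, 0], "turn": [0, 0, 0], "gripper": 0}
    - {"travel": [-0.07, 0, 0], "turn": [0, 0, 0], "gripper": 0}
    - {"travel": [-0.095, 0, 0], "turn": [0, 0, 0], "gripper": 0}
    - {"travel": [-0.115, 0, 0], "turn": [0, 0, 0], "gripper": 0}
    - {"travel": [-0.125, 0, 0], "turn": [0, 0, 0], "gripper": 0}
    - {"travel": [-0.13, 0, 0], "turn": [0, 0, 0], "gripper": 0}
    - {"travel": [-0.13, 0, 0], "turn": [0, 0, 0], "gripper": 0}

```text
time_s: 6.02
position: [0.4329, -0.0165, 0.1028]
tool_rot: [-3.136, -0.164, -0.002]
contact_force: [-3.2, 6.7, 7.5]
finger_gap: 0.0208
finger_force: 40.6
```

Call:
play_rows:
  commands:
    - {"travel": [-0.004, 0, 0], "turn": [0, 0, 0], "gripper": 0}
    - {"travel": [-0.008, 0, 0], "turn": [0, 0, 0], "gripper": 0}
    - {"travel": [-0.012, 0, 0], "turn": [0, 0, 0], "gripper": 0}
    - {"travel": [-0.012, 0, 0], "turn": [0, 0, 0], "gripper": 0}

```text
time_s: 6.52
position: [0.4286, -0.0171, 0.1034]
tool_rot: [-3.137, -0.161, -0.025]
contact_force: [31.5, 20.7, -15.2]
finger_gap: 0.0207
finger_force: 40.4
```

Call:
play_rows:
  commands:
    - {"travel": [0.007, 0, 0], "turn": [0, 0, 0], "gripper": 0}
    - {"travel": [0.007, 0, 0], "turn": [0, 0, 0], "gripper": 0}
    - {"travel": [0.007, 0, 0], "turn": [0, 0, 0], "gripper": 0.6}
    - {"travel": [0.007, 0, 0], "turn": [0, 0, 0], "gripper": 0.6}
    - {"travel": [0.007, 0, 0], "turn": [0, 0, 0], "gripper": 0.6}
    - {"travel": [0.007, 0, -0.07], "turn": [0, 0, 0], "gripper": 0.6}
    - {"travel": [0.007, 0, -0.14], "turn": [0, 0, 0], "gripper": 0.8}
    - {"travel": [0.007, 0, -0.2], "turn": [0, 0, 0], "gripper": 0.8}
    - {"travel": [0.007, -0.07, -0.2], "turn": [0, 0, 0], "gripper": 0.8}
    - {"travel": [0.007, -0.14, -0.2], "turn": [0, 0, 0], "gripper": 0.8}
    - {"travel": [0.007, -0.14, -0.2], "turn": [0, 0, 0], "gripper": 0.8}
    - {"travel": [0.007, -0.14, -0.2], "turn": [0, 0, 0], "gripper": 0.8}

```text
time_s: 8.02
position: [0.4172, 0.0934, 0.2615]
tool_rot: [3.137, 0.165, -0.0]
contact_force: [-0.7, -0.1, 0.1]
finger_gap: 0.0682
finger_force: 0.0
```

Run:
```python
from h import *
st();c=shot('top');im=c['color'][:,:,::-1]
cv2.imwrite('pics/crop4.png',cv2.resize(im[150:290,195:395],None,fx=4,fy=4,interpolation=cv2.INTER_CUBIC))
to(.415,.391,.085)
```

```text
t 8.0 p [0.4172 0.0934 0.2615] yaw 6.02 zax [-0. -0. -1.] f [-0.7 -0.1  0.1] gap 0.0682 0.0 q [-0.06  0.09  1.75 -0.    1.31  1.41]
travel [ 0.0358 -0.3708  0.2205]
```

View pics/crop4.png

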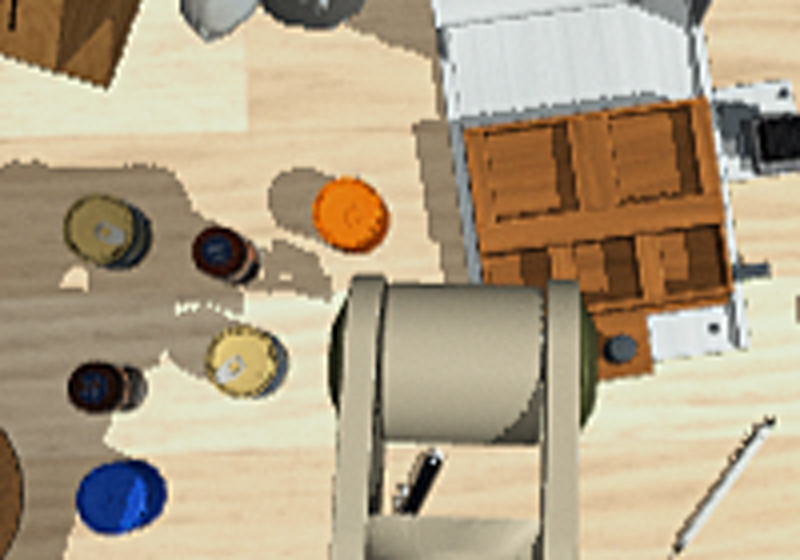

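Rack is fully forward: knob at crop (622,348), large pockets at (525,170) and (655,155). The two tins, two jars and the look-alikes haven't moved. I'll check the pocket predictions against the picture.

Run:
```python
from h import *
c=shot('top')
px=lambda x,y:(195+x/4-.375,150+y/4-.375)
k=onz(c,*px(623,347),.116);print('knob img',k)
C=np.array([onz(c,*px(*p),.068)[:2] for p in[(484,136),(575,122),(583,206),(496,221)]]);print('largeL rim c',C.mean(0))
D=np.array([onz(c,*px(*p),.068)[:2] for p in[(607,117),(696,104),(705,190),(618,202)]]);print('largeR rim c',D.mean(0))
d=C.mean(0)-D.mean(0);print('yaw',np.degrees(np.arctan2(-d[0],d[1])),np.linalg.norm(d))
e=np.array([np.cos(YAW),np.sin(YAW)]);n=np.array([-e[1],e[0]])
K=np.array([.4285,-.0168])
m=(C.mean(0)+D.mean(0))/2;print('knob from large',m-.151*e)
for i,s in enumerate((.07,0,-.07)):print('small',i,(K+.065*e+s*n).round(4))
for i,s in enumerate((.05,-.05)):print('large',i,(K+.151*e+s*n).round(4))
to(.517,.293,.085)
```

```text
knob img [ 0.43375777 -0.016377    0.116     ]
largeL rim c [0.57804558 0.04631517]
largeR rim c [ 0.58973678 -0.05213689]
yaw 6.772173015149796 0.09914380116735742
knob from large [ 0.43371837 -0.01869466]
small 0 [0.4858 0.0596]
small 1 [ 0.4931 -0.01  ]
small 2 [ 0.5005 -0.0796]
large 0 [0.5734 0.0487]
large 1 [ 0.5839 -0.0507]
travel [ 0.1497 -0.2361  0.2205]
```

Call:
play_rows:
  commands:
    - {"travel": [0.04, -0.07, 0], "turn": [0, 0, 0], "gripper": 0.8}
    - {"travel": [0.08, -0.14, 0], "turn": [0, 0, 0], "gripper": 0.8}
    - {"travel": [0.12, -0.2, 0], "turn": [0, 0, 0], "gripper": 0.8}
    - {"travel": [0.15, -0.236, 0], "turn": [0, 0, 0], "gripper": 0.8}
    - {"travel": [0.15, -0.236, 0.03], "turn": [0, 0, 0], "gripper": 0.8}
    - {"travel": [0.15, -0.236, 0.09], "turn": [0, 0, 0], "gripper": 0.8}
    - {"travel": [0.15, -0.236, 0.15], "turn": [0, 0, 0], "gripper": 0.8}
    - {"travel": [0.15, -0.236, 0.2], "turn": [0, 0, 0], "gripper": 0.8}
    - {"travel": [0.15, -0.236, 0.22], "turn": [0, 0, 0], "gripper": 0.8}
    - {"travel": [0.15, -0.236, 0.22], "turn": [0, 0, 0], "gripper": 0.8}
  force: 30

```text
time_s: 9.38
position: [0.5171, 0.2934, 0.0854]
tool_rot: [3.137, 0.163, -0.001]
contact_force: [0.4, 0.3, 0.5]
finger_gap: 0.0684
finger_force: 0.0
```

Call:
play_rows:
  commands:
    - {"travel": [0, 0, 0], "turn": [0, 0, 0], "gripper": 0.2}
    - {"travel": [0, 0, 0], "turn": [0, 0, 0], "gripper": 0.2}
    - {"travel": [0, 0, 0], "turn": [0, 0, 0], "gripper": 0.2}
    - {"travel": [0, 0, 0], "turn": [0, 0, 0], "gripper": 0.2}
    - {"travel": [0, 0, 0], "turn": [0, 0, 0], "gripper": 0.2}
    - {"travel": [0, 0, -0.05], "turn": [0, 0, 0], "gripper": 0.2}
    - {"travel": [0, 0, -0.11], "turn": [0, 0, 0], "gripper": 0.2}
    - {"travel": [0, 0, -0.17], "turn": [0, 0, 0], "gripper": 0.2}
    - {"travel": [0, 0, -0.17], "turn": [0, 0, 0], "gripper": 0.2}

```text
time_s: 10.5
position: [0.5179, 0.2945, 0.2258]
tool_rot: [-3.135, -0.165, -0.012]
contact_force: [0.3, -0.2, -1.7]
finger_gap: 0.0401
finger_force: 30.8
```

Run:
```python
from h import *
p,_=st();to(.4906,.0597,p[2]);to(.4983,-.0099,p[2])
c=shot('side');cv2.imwrite('pics/s1.png',cv2.resize(c['color'][130:260,180:340,::-1],None,fx=4,fy=4,interpolation=cv2.INTER_CUBIC))
```

```text
t 10.5 p [0.5179 0.2945 0.2258] yaw 6.01 zax [ 0.008  0.002 -1.   ] f [ 0.3 -0.2 -1.7] gap 0.0401 30.8 q [ 0.32  0.48  1.32 -0.    1.33  1.79]
travel [-0.0646  0.2883 -0.001 ]
travel [-0.0642  0.3759 -0.0011]
```

View pics/s1.png

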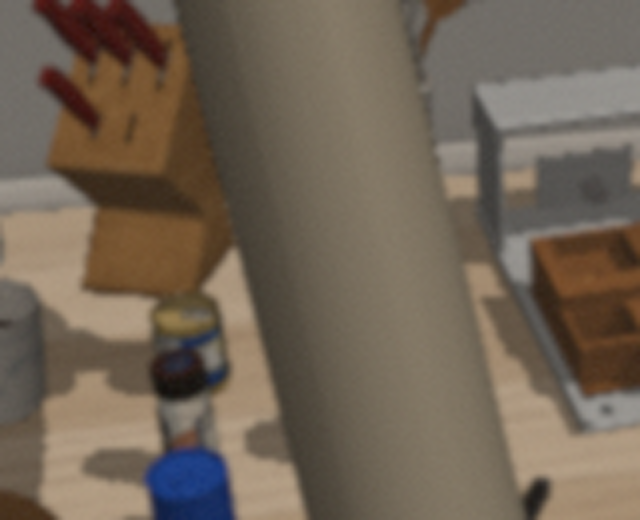

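Call:
play_rows:
  commands:
    - {"travel": [-0.014, 0.06, 0], "turn": [0, 0, 0], "gripper": 0.2}
    - {"travel": [-0.03, 0.13, 0], "turn": [0, 0, 0], "gripper": 0.2}
    - {"travel": [-0.046, 0.2, 0], "turn": [0, 0, 0], "gripper": 0.2}
    - {"travel": [-0.06, 0.265, 0], "turn": [0, 0, 0], "gripper": 0.2}
    - {"travel": [-0.064, 0.288, 0], "turn": [0, 0, 0], "gripper": 0.2}
    - {"travel": [-0.064, 0.288, 0], "turn": [0, 0, 0], "gripper": 0.2}
    - {"travel": [-0.064, 0.288, 0.04], "turn": [0, 0, 0], "gripper": 0.2}
    - {"travel": [-0.064, 0.288, 0.07], "turn": [0, 0, 0], "gripper": 0.2}
    - {"travel": [-0.064, 0.288, 0.085], "turn": [0, 0, 0], "gripper": 0.2}
    - {"travel": [-0.064, 0.288, 0.1], "turn": [0, 0, 0], "gripper": 0.2}
    - {"travel": [-0.064, 0.288, 0.11], "turn": [0, 0, 0], "gripper": 0.2}
    - {"travel": [-0.064, 0.288, 0.11], "turn": [0, 0, 0], "gripper": 0.2}

```text
time_s: 12.05
position: [0.4898, 0.0597, 0.1333]
tool_rot: [-3.137, -0.165, 0.001]
contact_force: [-1.0, -1.5, -0.2]
finger_gap: 0.0402
finger_force: 31.0
```

Run:
```python
from h import *
p,_=st();to(.4906,.0597,.1005)
```

```text
t 12.1 p [0.4898 0.0597 0.1333] yaw 6.0 zax [-0.  0. -1.] f [-1.  -1.5 -0.2] gap 0.0402 31.0 q [-0.12  0.37  1.74  0.    1.02  1.35]
travel [0.001  0.0001 0.041 ]
```

Call:
play_rows:
  commands:
    - {"travel": [0.001, 0, 0.015], "turn": [0, 0, 0], "gripper": 0.2}
    - {"travel": [0.001, 0, 0.03], "turn": [0, 0, 0], "gripper": 0.2}
    - {"travel": [0.001, 0, 0.039], "turn": [0, 0, 0], "gripper": 0.2}
    - {"travel": [0.001, 0, 0.039], "turn": [0, 0, 0], "gripper": 0.2}
    - {"travel": [0.001, 0, 0.039], "turn": [0, 0, 0], "gripper": 0.2}

```text
time_s: 12.68
position: [0.4907, 0.0596, 0.1023]
tool_rot: [3.137, 0.164, 0.0]
contact_force: [0.1, -0.2, -1.4]
finger_gap: 0.0398
finger_force: 30.3
```

Run:
```python
from h import *
p,_=st()
```

```text
t 12.7 p [0.4907 0.0596 0.1023] yaw 6.0 zax [ 0. -0. -1.] f [ 0.1 -0.2 -1.4] gap 0.0398 30.3 q [-0.12  0.42  1.77 -0.    0.95  1.35]
```

Call:
play_rows:
  commands:
    - {"travel": [0.0, 0, 0.0], "turn": [0, 0, 0], "gripper": 0.65}
    - {"travel": [0.0, 0, 0.0], "turn": [0, 0, 0], "gripper": 0.65}
    - {"travel": [0.0, 0, 0.0], "turn": [0, 0, 0], "gripper": 0.65}
    - {"travel": [0, 0, -0.05], "turn": [0, 0, 0], "gripper": 0.65}
    - {"travel": [0, 0, -0.12], "turn": [0, 0, 0], "gripper": 0.65}
    - {"travel": [0, 0, -0.18], "turn": [0, 0, 0], "gripper": 0.65}
    - {"travel": [-0.01, -0.07, -0.18], "turn": [0, 0, 0], "gripper": 0.8}
    - {"travel": [-0.02, -0.14, -0.18], "turn": [0, 0, 0], "gripper": 0.8}
    - {"travel": [-0.03, -0.21, -0.18], "turn": [0, 0, 0], "gripper": 0.8}
    - {"travel": [-0.035, -0.28, -0.18], "turn": [0, 0, 0], "gripper": 0.8}
    - {"travel": [-0.045, -0.35, -0.18], "turn": [0, 0, 0], "gripper": 0.8}
    - {"travel": [-0.051, -0.422, -0.18], "turn": [0, 0, 0], "gripper": 0.8}

```text
time_s: 14.18
position: [0.4141, 0.3929, 0.2465]
tool_rot: [-3.137, -0.164, -0.001]
contact_force: [1.1, 0.3, -0.0]
finger_gap: 0.0683
finger_force: 0.0
```

Run:
```python
from h import *
p,_=st();to(.4148,.3911,.085)
c=shot('top');cv2.imwrite('pics/t5.png',cv2.resize(c['color'][150:300,190:450,::-1],None,fx=3,fy=3,interpolation=cv2.INTER_CUBIC))
```

```text
t 14.2 p [0.4141 0.3929 0.2465] yaw 6.0 zax [ 0.  0. -1.] f [ 1.1  0.3 -0. ] gap 0.0683 0.0 q [ 0.55  0.42  1.36 -0.    1.36  2.02]
travel [0.0005 0.0023 0.2018]
```

View pics/t5.png

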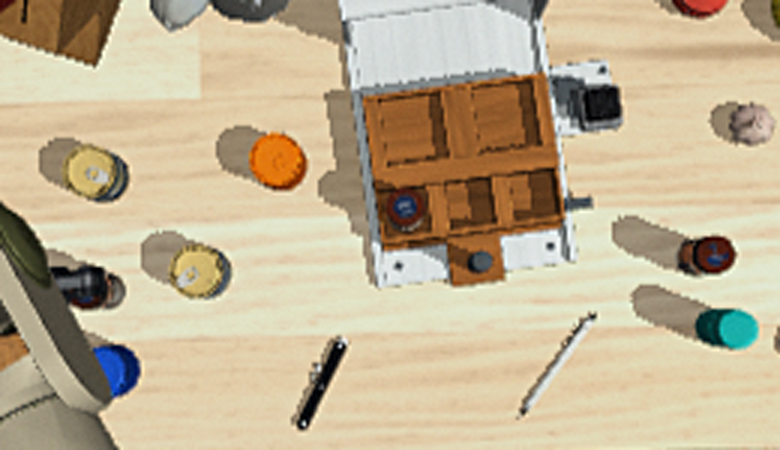

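The first jar is upright in the left small pocket, crop (405,208). Next is jar B.

Call:
play_rows:
  commands:
    - {"travel": [0.0, 0.002, 0.05], "turn": [0, 0, 0], "gripper": 0.8}
    - {"travel": [0.0, 0.002, 0.11], "turn": [0, 0, 0], "gripper": 0.8}
    - {"travel": [0.0, 0.002, 0.17], "turn": [0, 0, 0], "gripper": 0.8}
    - {"travel": [0.0, 0.002, 0.2], "turn": [0, 0, 0], "gripper": 0.8}
    - {"travel": [0.0, 0.002, 0.2], "turn": [0, 0, 0], "gripper": 0.8}
    - {"travel": [0.0, 0.002, 0.2], "turn": [0, 0, 0], "gripper": 0.2}
    - {"travel": [0.0, 0.002, 0.2], "turn": [0, 0, 0], "gripper": 0.2}
    - {"travel": [0.0, 0.002, 0.2], "turn": [0, 0, 0], "gripper": 0.2}
    - {"travel": [0.0, 0.002, 0.2], "turn": [0, 0, 0], "gripper": 0.2}
    - {"travel": [0.0, 0.002, 0.2], "turn": [0, 0, 0], "gripper": 0.2}

```text
time_s: 15.48
position: [0.4157, 0.3901, 0.0879]
tool_rot: [-3.136, -0.164, -0.004]
contact_force: [-0.0, 0.9, 6.3]
finger_gap: 0.04
finger_force: 30.1
```

Call:
play_rows:
  commands:
    - {"travel": [0, 0, -0.06], "turn": [0, 0, 0], "gripper": 0.2}
    - {"travel": [0, 0, -0.12], "turn": [0, 0, 0], "gripper": 0.2}
    - {"travel": [0, 0, -0.19], "turn": [0, 0, 0], "gripper": 0.2}
    - {"travel": [0.01, 0.06, -0.2], "turn": [0, 0, 0], "gripper": 0.2}
    - {"travel": [0.02, 0.13, -0.2], "turn": [0, 0, 0], "gripper": 0.2}
    - {"travel": [0.03, 0.2, -0.2], "turn": [0, 0, 0], "gripper": 0.2}
    - {"travel": [0.04, 0.27, -0.2], "turn": [0, 0, 0], "gripper": 0.2}
    - {"travel": [0.05, 0.34, -0.2], "turn": [0, 0, 0], "gripper": 0.2}
    - {"travel": [0.05, 0.41, -0.2], "turn": [0, 0, 0], "gripper": 0.2}
    - {"travel": [0.05, 0.48, -0.2], "turn": [0, 0, 0], "gripper": 0.2}
    - {"travel": [0.05, 0.5, -0.2], "turn": [0, 0, 0], "gripper": 0.2}
    - {"travel": [0.05, 0.5, -0.2], "turn": [0, 0, 0], "gripper": 0.2}

```text
time_s: 16.98
position: [0.4965, -0.0044, 0.2464]
tool_rot: [-3.137, -0.162, 0.0]
contact_force: [0.3, 0.8, -0.3]
finger_gap: 0.0405
finger_force: 30.9
```

Run:
```python
from h import *
p,_=st();to(.4983,-.0099,.101)
```

```text
t 17.0 p [ 0.4965 -0.0044  0.2464] yaw 5.92 zax [-0.  0. -1.] f [ 0.3  0.8 -0.3] gap 0.0405 30.9 q [-0.25  0.25  1.59  0.    1.3   1.22]
travel [0.0016 0.0071 0.1817]
```

Call:
play_rows:
  commands:
    - {"travel": [0.001, 0.007, 0.03], "turn": [0, 0, 0], "gripper": 0.2}
    - {"travel": [0.001, 0.007, 0.08], "turn": [0, 0, 0], "gripper": 0.2}
    - {"travel": [0.001, 0.007, 0.11], "turn": [0, 0, 0], "gripper": 0.2}
    - {"travel": [0.001, 0.007, 0.13], "turn": [0, 0, 0], "gripper": 0.2}
    - {"travel": [0.001, 0.007, 0.15], "turn": [0, 0, 0], "gripper": 0.2}
    - {"travel": [0.001, 0.007, 0.165], "turn": [0, 0, 0], "gripper": 0.2}
    - {"travel": [0.001, 0.007, 0.178], "turn": [0, 0, 0], "gripper": 0.2}
    - {"travel": [0.001, 0.007, 0.178], "turn": [0, 0, 0], "gripper": 0.2}
    - {"travel": [0.001, 0.007, 0.178], "turn": [0, 0, 0], "gripper": 0.2}

```text
time_s: 18.1
position: [0.4982, -0.0095, 0.1043]
tool_rot: [3.137, 0.165, 0.001]
contact_force: [0.2, 0.1, -0.4]
finger_gap: 0.0401
finger_force: 30.8
```

Call:
play_rows:
  commands:
    - {"travel": [0, 0, 0.002], "turn": [0, 0, 0], "gripper": 0.2}
    - {"travel": [0.0, 0, 0.002], "turn": [0, 0, 0], "gripper": 0.62}
    - {"travel": [0.0, 0, 0.002], "turn": [0, 0, 0], "gripper": 0.62}
    - {"travel": [0.0, 0, 0.002], "turn": [0, 0, 0], "gripper": 0.62}
    - {"travel": [0, 0, -0.05], "turn": [0, 0, 0], "gripper": 0.62}
    - {"travel": [0, 0, -0.12], "turn": [0, 0, 0], "gripper": 0.62}
    - {"travel": [0, 0, -0.18], "turn": [0, 0, 0], "gripper": 0.62}
    - {"travel": [-0.03, 0.07, -0.18], "turn": [0, 0, 0], "gripper": 0.8}
    - {"travel": [-0.06, 0.14, -0.18], "turn": [0, 0, 0], "gripper": 0.8}
    - {"travel": [-0.08, 0.2, -0.18], "turn": [0, 0, 0], "gripper": 0.8}
    - {"travel": [-0.11, 0.27, -0.18], "turn": [0, 0, 0], "gripper": 0.8}
    - {"travel": [-0.114, 0.298, -0.18], "turn": [0, 0, 0], "gripper": 0.8}

```text
time_s: 19.6
position: [0.4312, -0.2586, 0.2479]
tool_rot: [3.137, 0.159, -0.0]
contact_force: [0.7, 0.2, -0.1]
finger_gap: 0.0681
finger_force: 0.0
```

Run:
```python
from h import *
p,_=st();to(.4327,-.256,.086)
```

```text
t 19.6 p [ 0.4312 -0.2586  0.2479] yaw 5.82 zax [-0. -0. -1.] f [ 0.7  0.2 -0.1] gap 0.0681 0.0 q [-0.77  0.27  1.57 -0.    1.31  0.7 ]
travel [ 0.0022 -0.0031  0.2024]
```

Call:
play_rows:
  commands:
    - {"travel": [0.002, -0.003, 0.05], "turn": [0, 0, 0], "gripper": 0.8}
    - {"travel": [0.002, -0.003, 0.11], "turn": [0, 0, 0], "gripper": 0.8}
    - {"travel": [0.002, -0.003, 0.17], "turn": [0, 0, 0], "gripper": 0.8}
    - {"travel": [0.002, -0.003, 0.201], "turn": [0, 0, 0], "gripper": 0.8}
    - {"travel": [0.002, -0.003, 0.201], "turn": [0, 0, 0], "gripper": 0.8}
    - {"travel": [0.002, -0.003, 0.201], "turn": [0, 0, 0], "gripper": 0.2}
    - {"travel": [0.002, -0.003, 0.201], "turn": [0, 0, 0], "gripper": 0.2}
    - {"travel": [0.002, -0.003, 0.201], "turn": [0, 0, 0], "gripper": 0.2}
    - {"travel": [0.002, -0.003, 0.201], "turn": [0, 0, 0], "gripper": 0.2}
    - {"travel": [0.002, -0.003, 0.201], "turn": [0, 0, 0], "gripper": 0.2}

```text
time_s: 20.85
position: [0.4342, -0.2542, 0.0885]
tool_rot: [3.135, 0.164, 0.003]
contact_force: [-0.0, -0.1, 7.1]
finger_gap: 0.04
finger_force: 30.0
```

Call:
play_rows:
  commands:
    - {"travel": [0, 0, -0.06], "turn": [0, 0, 0], "gripper": 0.2}
    - {"travel": [0, 0, -0.12], "turn": [0, 0, 0], "gripper": 0.2}
    - {"travel": [0, 0, -0.19], "turn": [0, 0, 0], "gripper": 0.2}
    - {"travel": [0.03, -0.05, -0.2], "turn": [0, 0, 0], "gripper": 0.2}
    - {"travel": [0.06, -0.11, -0.2], "turn": [0, 0, 0], "gripper": 0.2}
    - {"travel": [0.09, -0.17, -0.2], "turn": [0, 0, 0], "gripper": 0.2}
    - {"travel": [0.114, -0.21, -0.2], "turn": [0, 0, 0], "gripper": 0.2}
    - {"travel": [0.114, -0.21, -0.2], "turn": [0, 0, 0], "gripper": 0.2}
    - {"travel": [0.114, -0.21, -0.2], "turn": [0, 0, 0], "gripper": 0.2}

```text
time_s: 21.98
position: [0.5064, -0.0774, 0.2472]
tool_rot: [3.137, 0.164, -0.0]
contact_force: [-0.7, 0.2, -1.0]
finger_gap: 0.0399
finger_force: 30.8
```

Run:
```python
from h import *
p,_=st();to(.506,-.0795,.101)
```

```text
t 22.0 p [ 0.5064 -0.0774  0.2472] yaw 6.0 zax [-0. -0. -1.] f [-0.7  0.2 -1. ] gap 0.0399 30.8 q [-0.38  0.29  1.54 -0.    1.31  1.09]
travel [-0.0007  0.0025  0.1827]
```

Call:
play_rows:
  commands:
    - {"travel": [-0.001, 0.0025, 0.03], "turn": [0, 0, 0], "gripper": 0.2}
    - {"travel": [-0.001, 0.0025, 0.08], "turn": [0, 0, 0], "gripper": 0.2}
    - {"travel": [-0.001, 0.0025, 0.11], "turn": [0, 0, 0], "gripper": 0.2}
    - {"travel": [-0.001, 0.0025, 0.13], "turn": [0, 0, 0], "gripper": 0.2}
    - {"travel": [-0.001, 0.0025, 0.15], "turn": [0, 0, 0], "gripper": 0.2}
    - {"travel": [-0.001, 0.0025, 0.165], "turn": [0, 0, 0], "gripper": 0.2}
    - {"travel": [-0.001, 0.0025, 0.18], "turn": [0, 0, 0], "gripper": 0.2}
    - {"travel": [-0.001, 0.0025, 0.18], "turn": [0, 0, 0], "gripper": 0.2}
    - {"travel": [-0.001, 0.0025, 0.18], "turn": [0, 0, 0], "gripper": 0.2}

```text
time_s: 23.1
position: [0.5061, -0.0792, 0.1031]
tool_rot: [-3.137, -0.164, -0.0]
contact_force: [0.8, -0.0, 0.1]
finger_gap: 0.04
finger_force: 30.3
```

Call:
play_rows:
  commands:
    - {"travel": [0, 0, 0.001], "turn": [0, 0, 0], "gripper": 0.2}
    - {"travel": [0.0, 0, 0.001], "turn": [0, 0, 0], "gripper": 0.62}
    - {"travel": [0.0, 0, 0.001], "turn": [0, 0, 0], "gripper": 0.62}
    - {"travel": [0.0, 0, 0.001], "turn": [0, 0, 0], "gripper": 0.62}
    - {"travel": [0, 0, -0.05], "turn": [0, 0, 0], "gripper": 0.62}
    - {"travel": [0, 0, -0.12], "turn": [0, 0, 0], "gripper": 0.62}
    - {"travel": [0, 0, -0.18], "turn": [0, 0, 0], "gripper": 0.62}
    - {"travel": [-0.02, -0.07, -0.18], "turn": [0, 0, 0], "gripper": 1}
    - {"travel": [-0.04, -0.14, -0.18], "turn": [0, 0, 0], "gripper": 1}
    - {"travel": [-0.06, -0.2, -0.18], "turn": [0, 0, 0], "gripper": 1}
    - {"travel": [-0.07, -0.234, -0.18], "turn": [0, 0, 0], "gripper": 1}
    - {"travel": [-0.07, -0.234, -0.18], "turn": [0, 0, 0], "gripper": 1}

```text
time_s: 24.6
position: [0.4302, 0.1025, 0.2473]
tool_rot: [-3.137, -0.169, -0.001]
contact_force: [0.5, 0.2, -0.0]
finger_gap: 0.0856
finger_force: 0.0
```

```bash
cat >> h.py <<'E'
def tins(c,box=(200,180,320,300)):
    x0,y0,x1,y1=box;hsv=cv2.cvtColor(c['color'],cv2.COLOR_RGB2HSV)[y0:y1,x0:x1]
    m=cv2.inRange(hsv,(20,85,60),(34,200,250));m=cv2.morphologyEx(m,cv2.MORPH_CLOSE,np.ones((5,5)))
    n,l,s,ce=cv2.connectedComponentsWithStats(m)
    for i in range(1,n):
        if 120<s[i,4]<500: 
            p=[x0+s[i,0]+s[i,2]/2-.5,y0+s[i,1]+s[i,3]/2-.5];print('tin',s[i],ce[i]+[x0,y0],p,onz(c,*p,.072).round(4))
E
python3 - <<'E'
from h import *
p,_=st()
c=shot('top');tins(c);cv2.imwrite('pics/t6.png',cv2.resize(c['color'][150:300,190:450,::-1],None,fx=3,fy=3,interpolation=cv2.INTER_CUBIC))
E
```

```text
t 24.6 p [0.4302 0.1025 0.2473] yaw 6.16 zax [ 0.  0. -1.] f [ 0.5  0.2 -0. ] gap 0.0856 0.0 q [-0.03  0.13  1.73  0.    1.28  1.43]
tin [ 10  18  22  18 266] [219.7443609  207.02255639] [np.float64(220.5), np.float64(206.5)] [0.5422 0.3927 0.072 ]
tin [ 46  51  18  18 256] [254.73828125 239.9453125 ] [np.float64(254.5), np.float64(239.5)] [0.4337 0.2848 0.072 ]
```

View pics/t6.png

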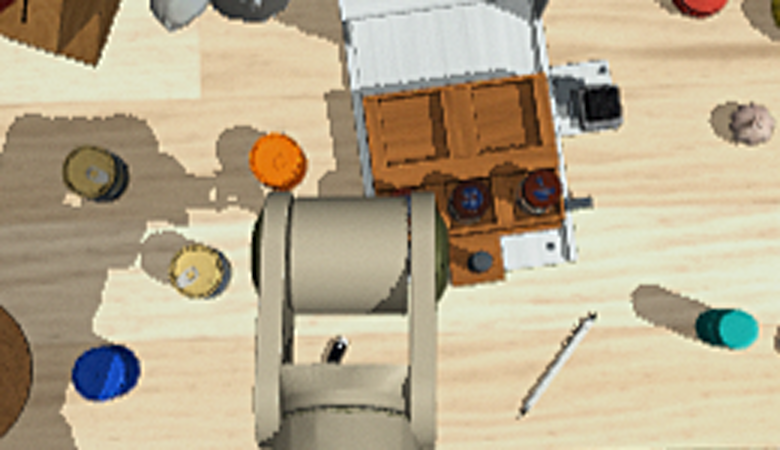

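Jars stand in the middle (468,198) and right (540,190) pockets. The tins are unmoved at crop (92,171) and (197,270). I'll take tin B.

Call:
play_rows:
  commands:
    - {"travel": [0.01, -0.07, 0], "turn": [0, 0, 0], "gripper": 1}
    - {"travel": [0.02, -0.14, 0], "turn": [0, 0, 0], "gripper": 1}
    - {"travel": [0.027, -0.224, 0], "turn": [0, 0, 0], "gripper": 1}
    - {"travel": [0.027, -0.224, 0.02], "turn": [0, 0, 0], "gripper": 1}
    - {"travel": [0.027, -0.224, 0.08], "turn": [0, 0, 0], "gripper": 1}
    - {"travel": [0.027, -0.224, 0.14], "turn": [0, 0, 0], "gripper": 1}
    - {"travel": [0.027, -0.224, 0.2], "turn": [0, 0, 0], "gripper": 1}
    - {"travel": [0.027, -0.224, 0.242], "turn": [0, 0, 0], "gripper": 1}
    - {"travel": [0.027, -0.224, 0.242], "turn": [0, 0, 0], "gripper": 1}

```text
time_s: 25.78
position: [0.4329, 0.2799, 0.0515]
tool_rot: [3.136, 0.162, -0.008]
contact_force: [0.8, 0.0, 0.1]
finger_gap: 0.0852
finger_force: 0.0
```

Call:
play_rows:
  commands:
    - {"travel": [0, 0, 0], "turn": [0, 0, 0], "gripper": 0.4}
    - {"travel": [0, 0, 0], "turn": [0, 0, 0], "gripper": 0.4}
    - {"travel": [0, 0, 0], "turn": [0, 0, 0], "gripper": 0.4}
    - {"travel": [0, 0, 0], "turn": [0, 0, 0], "gripper": 0.4}
    - {"travel": [0, 0, 0], "turn": [0, 0, 0], "gripper": 0.4}
    - {"travel": [0, 0, -0.06], "turn": [0, 0, 0], "gripper": 0.4}
    - {"travel": [0, 0, -0.12], "turn": [0, 0, 0], "gripper": 0.4}
    - {"travel": [0, 0, -0.18], "turn": [0, 0, 0], "gripper": 0.4}
    - {"travel": [0, 0, -0.24], "turn": [0, 0, 0], "gripper": 0.4}
    - {"travel": [0, 0, -0.24], "turn": [0, 0, 0], "gripper": 0.4}

```text
time_s: 27.02
position: [0.4346, 0.2821, 0.2495]
tool_rot: [-3.135, -0.165, -0.012]
contact_force: [-0.0, 0.4, -1.8]
finger_gap: 0.0566
finger_force: 33.5
```

Run:
```python
from h import *
p,_=st();to(.578,.0485,.104)
to(.5893,-.0505,.104)
```

```text
t 27.0 p [0.4346 0.2821 0.2495] yaw 6.01 zax [ 0.008  0.003 -1.   ] f [-0.   0.4 -1.8] gap 0.0566 33.5 q [ 0.35  0.29  1.53 -0.    1.31  1.82]
travel [0.1463 0.3095 0.1824]
travel [0.1474 0.434  0.1822]
```

Call:
play_rows:
  commands:
    - {"travel": [0.03, 0.06, 0], "turn": [0, 0, 0], "gripper": 0.4}
    - {"travel": [0.06, 0.12, 0], "turn": [0, 0, 0], "gripper": 0.4}
    - {"travel": [0.09, 0.18, 0], "turn": [0, 0, 0], "gripper": 0.4}
    - {"travel": [0.12, 0.25, 0], "turn": [0, 0, 0], "gripper": 0.4}
    - {"travel": [0.146, 0.309, 0], "turn": [0, 0, 0], "gripper": 0.4}
    - {"travel": [0.146, 0.309, 0], "turn": [0, 0, 0], "gripper": 0.4}
    - {"travel": [0.146, 0.309, 0.05], "turn": [0, 0, 0], "gripper": 0.4}
    - {"travel": [0.146, 0.309, 0.11], "turn": [0, 0, 0], "gripper": 0.4}
    - {"travel": [0.146, 0.309, 0.13], "turn": [0, 0, 0], "gripper": 0.4}
    - {"travel": [0.146, 0.309, 0.13], "turn": [0, 0, 0], "gripper": 0.4}
    - {"travel": [0.146, 0.309, 0.13], "turn": [0, 0, 0], "gripper": 0.4}

```text
time_s: 28.4
position: [0.5764, 0.0482, 0.1434]
tool_rot: [3.137, 0.165, 0.005]
contact_force: [-0.4, 0.1, -0.6]
finger_gap: 0.0565
finger_force: 33.5
```

Run:
```python
from h import *
p,_=st();to(.578,.0485,.100)
```

```text
t 28.4 p [0.5764 0.0482 0.1434] yaw 6.02 zax [ 0.003 -0.    -1.   ] f [-0.4  0.1 -0.6] gap 0.0565 33.5 q [-0.12  0.53  1.47  0.    1.14  1.35]
travel [ 0.0019 -0.0002  0.0542]
```

Call:
play_rows:
  commands:
    - {"travel": [0.002, 0, 0.015], "turn": [0, 0, 0], "gripper": 0.4}
    - {"travel": [0.002, 0, 0.03], "turn": [0, 0, 0], "gripper": 0.4}
    - {"travel": [0.002, 0, 0.043], "turn": [0, 0, 0], "gripper": 0.4}
    - {"travel": [0.002, 0, 0.052], "turn": [0, 0, 0], "gripper": 0.4}
    - {"travel": [0.002, 0, 0.052], "turn": [0, 0, 0], "gripper": 0.4}
    - {"travel": [0.002, 0, 0.052], "turn": [0, 0, 0], "gripper": 0.4}

```text
time_s: 29.15
position: [0.5785, 0.0484, 0.1013]
tool_rot: [3.137, 0.164, 0.007]
contact_force: [1.8, 2.8, 7.2]
finger_gap: 0.0567
finger_force: 34.1
```

Call:
play_rows:
  commands:
    - {"travel": [0, 0, 0.0], "turn": [0, 0, 0], "gripper": 0.9}
    - {"travel": [0.0, 0, 0.0], "turn": [0, 0, 0], "gripper": 0.9}
    - {"travel": [0.0, 0, 0.0], "turn": [0, 0, 0], "gripper": 0.9}
    - {"travel": [0, 0, -0.05], "turn": [0, 0, 0], "gripper": 0.9}
    - {"travel": [0, 0, -0.12], "turn": [0, 0, 0], "gripper": 0.9}
    - {"travel": [0, 0, -0.19], "turn": [0, 0, 0], "gripper": 1}
    - {"travel": [0, -0.07, -0.19], "turn": [0, 0, 0], "gripper": 1}
    - {"travel": [0, -0.14, -0.19], "turn": [0, 0, 0], "gripper": 1}
    - {"travel": [0, -0.2, -0.19], "turn": [0, 0, 0], "gripper": 1}
    - {"travel": [0, -0.2, -0.19], "turn": [0, 0, 0], "gripper": 1}

```text
time_s: 30.4
position: [0.5596, 0.2101, 0.2516]
tool_rot: [-3.137, -0.171, 0.001]
contact_force: [0.1, -1.3, -0.5]
finger_gap: 0.0855
finger_force: 0.0
```

Run:
```python
from h import *
p,_=st()
c=shot('top');tins(c);to(.541,.394,.0515);cv2.imwrite('pics/t7.png',cv2.resize(c['color'][150:300,190:450,::-1],None,fx=3,fy=3,interpolation=cv2.INTER_CUBIC))
```

```text
t 30.4 p [0.5596 0.2101 0.2516] yaw 6.23 zax [-0.  0. -1.] f [ 0.1 -1.3 -0.5] gap 0.0855 0.0 q [0.16 0.47 1.26 0.   1.41 1.63]
tin [ 11  18  17  18 249] [219.15261044 206.6626506 ] [np.float64(219.0), np.float64(206.5)] [0.5423 0.3976 0.072 ]
travel [ 0.0012 -0.2334  0.2501]
```

View pics/t7.png

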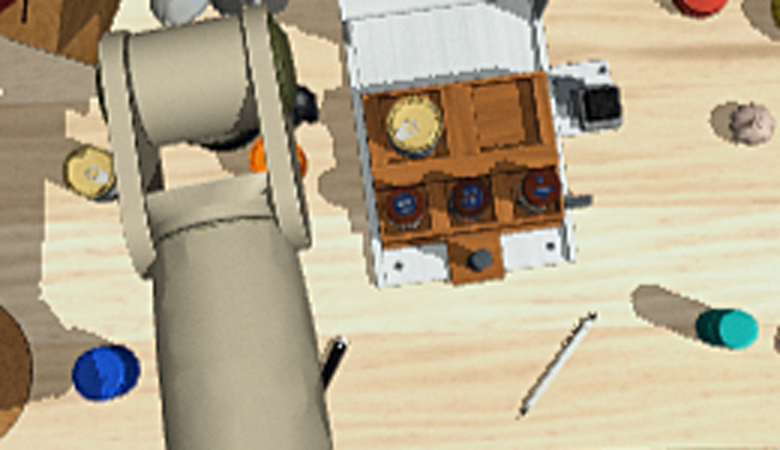

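Tin B sits in the left large pocket, crop (415,125), and all three jars stand in theirs. Tin A is unmoved at (92,171).

Call:
play_rows:
  commands:
    - {"travel": [0.001, -0.07, 0], "turn": [0, 0, 0], "gripper": 1}
    - {"travel": [0.001, -0.14, 0], "turn": [0, 0, 0], "gripper": 1}
    - {"travel": [0.001, -0.21, 0], "turn": [0, 0, 0], "gripper": 1}
    - {"travel": [0.001, -0.234, 0], "turn": [0, 0, 0], "gripper": 1}
    - {"travel": [0.001, -0.234, 0.04], "turn": [0, 0, 0], "gripper": 1}
    - {"travel": [0.001, -0.234, 0.1], "turn": [0, 0, 0], "gripper": 1}
    - {"travel": [0.001, -0.234, 0.16], "turn": [0, 0, 0], "gripper": 1}
    - {"travel": [0.001, -0.234, 0.22], "turn": [0, 0, 0], "gripper": 1}
    - {"travel": [0.001, -0.234, 0.249], "turn": [0, 0, 0], "gripper": 1}
    - {"travel": [0.001, -0.234, 0.249], "turn": [0, 0, 0], "gripper": 1}
    - {"travel": [0.001, -0.234, 0.249], "turn": [0, 0, 0], "gripper": 1}

```text
time_s: 31.82
position: [0.5427, 0.3933, 0.0542]
tool_rot: [-3.137, -0.163, -0.003]
contact_force: [-0.2, 0.6, 0.4]
finger_gap: 0.0854
finger_force: 0.0
```

Call:
play_rows:
  commands:
    - {"travel": [0, 0, 0], "turn": [0, 0, 0], "gripper": 0.4}
    - {"travel": [0, 0, 0], "turn": [0, 0, 0], "gripper": 0.4}
    - {"travel": [0, 0, 0], "turn": [0, 0, 0], "gripper": 0.4}
    - {"travel": [0, 0, 0], "turn": [0, 0, 0], "gripper": 0.4}
    - {"travel": [0, 0, 0], "turn": [0, 0, 0], "gripper": 0.4}
    - {"travel": [0, 0, -0.06], "turn": [0, 0, 0], "gripper": 0.4}
    - {"travel": [0, 0, -0.12], "turn": [0, 0, 0], "gripper": 0.4}
    - {"travel": [0, 0, -0.18], "turn": [0, 0, 0], "gripper": 0.4}
    - {"travel": [0, 0, -0.24], "turn": [0, 0, 0], "gripper": 0.4}
    - {"travel": [0, 0, -0.24], "turn": [0, 0, 0], "gripper": 0.4}

```text
time_s: 33.08
position: [0.5425, 0.3941, 0.2491]
tool_rot: [-3.134, -0.165, -0.011]
contact_force: [0.3, -0.2, -3.1]
finger_gap: 0.0566
finger_force: 33.2
```

Run:
```python
from h import *
p,_=st();to(.5893,-.0508,.101)
```

```text
t 33.1 p [0.5425 0.3941 0.2491] yaw 6.01 zax [ 0.007  0.003 -1.   ] f [ 0.3 -0.2 -3.1] gap 0.0566 33.2 q [ 0.45  0.65  0.99 -0.    1.49  1.92]
travel [-0.0014  0.5596  0.1837]
```

Call:
play_rows:
  commands:
    - {"travel": [0, 0.07, 0], "turn": [0, 0, 0], "gripper": 0.4}
    - {"travel": [0, 0.14, 0], "turn": [0, 0, 0], "gripper": 0.4}
    - {"travel": [0, 0.21, 0], "turn": [0, 0, 0], "gripper": 0.4}
    - {"travel": [0, 0.28, 0], "turn": [0, 0, 0], "gripper": 0.4}
    - {"travel": [0, 0.35, 0], "turn": [0, 0, 0], "gripper": 0.4}
    - {"travel": [0, 0.42, 0], "turn": [0, 0, 0], "gripper": 0.4}
    - {"travel": [0, 0.49, 0], "turn": [0, 0, 0], "gripper": 0.4}
    - {"travel": [-0.001, 0.56, 0], "turn": [0, 0, 0], "gripper": 0.4}
    - {"travel": [-0.001, 0.56, 0], "turn": [0, 0, 0], "gripper": 0.4}
    - {"travel": [-0.001, 0.56, 0.06], "turn": [0, 0, 0], "gripper": 0.4}
    - {"travel": [-0.001, 0.56, 0.12], "turn": [0, 0, 0], "gripper": 0.4}
    - {"travel": [-0.001, 0.56, 0.12], "turn": [0, 0, 0], "gripper": 0.4}

```text
time_s: 34.58
position: [0.5856, -0.0508, 0.1451]
tool_rot: [-3.134, -0.165, 0.013]
contact_force: [-0.4, 0.2, -1.8]
finger_gap: 0.0566
finger_force: 33.3
```

Run:
```python
from h import *
p,_=st();to(.5893,-.0508,.1025)
```

```text
t 34.6 p [ 0.5856 -0.0508  0.1451] yaw 6.04 zax [-0.008  0.003 -1.   ] f [-0.4  0.2 -1.8] gap 0.0566 33.3 q [-0.29  0.55  1.43  0.    1.17  1.18]
travel [0.005  0.0007 0.0532]
```

Call:
play_rows:
  commands:
    - {"travel": [0, 0, 0], "turn": [0, 0, 0], "gripper": 0.4}
    - {"travel": [0, 0, 0], "turn": [0, 0, 0], "gripper": 0.4}

```text
time_s: 34.83
position: [0.5885, -0.052, 0.1508]
tool_rot: [3.136, 0.165, 0.005]
contact_force: [0.4, 0.6, -2.0]
finger_gap: 0.0565
finger_force: 33.3
```

Run:
```python
from h import *
p,_=st();to(.5893,-.0508,.1025)
```

```text
t 34.8 p [ 0.5885 -0.052   0.1508] yaw 6.02 zax [ 0.003 -0.001 -1.   ] f [ 0.4  0.6 -2. ] gap 0.0565 33.3 q [-0.29  0.54  1.42  0.    1.17  1.18]
travel [ 0.0009 -0.0015  0.0604]
```

Call:
play_rows:
  commands:
    - {"travel": [0.001, -0.0015, 0.015], "turn": [0, 0, 0], "gripper": 0.4}
    - {"travel": [0.001, -0.0015, 0.03], "turn": [0, 0, 0], "gripper": 0.4}
    - {"travel": [0.001, -0.0015, 0.045], "turn": [0, 0, 0], "gripper": 0.4}
    - {"travel": [0.001, -0.0015, 0.055], "turn": [0, 0, 0], "gripper": 0.4}
    - {"travel": [0.001, -0.0015, 0.059], "turn": [0, 0, 0], "gripper": 0.4}
    - {"travel": [0.001, -0.0015, 0.059], "turn": [0, 0, 0], "gripper": 0.4}
    - {"travel": [0.001, -0.0015, 0.059], "turn": [0, 0, 0], "gripper": 0.4}

```text
time_s: 35.7
position: [0.5886, -0.0508, 0.1019]
tool_rot: [3.137, 0.164, 0.001]
contact_force: [-0.3, -0.2, -0.9]
finger_gap: 0.0562
finger_force: 33.3
```

Call:
play_rows:
  commands:
    - {"travel": [0, 0, 0.0], "turn": [0, 0, 0], "gripper": 0.9}
    - {"travel": [0.0, 0, 0.0], "turn": [0, 0, 0], "gripper": 0.9}
    - {"travel": [0.0, 0, 0.0], "turn": [0, 0, 0], "gripper": 0.9}
    - {"travel": [0, 0, -0.05], "turn": [0, 0, 0], "gripper": 0.9}
    - {"travel": [0, 0, -0.12], "turn": [0, 0, 0], "gripper": 0.9}
    - {"travel": [0, 0, -0.19], "turn": [0, 0, 0], "gripper": 0.6}
    - {"travel": [-0.06, 0.06, -0.19], "turn": [0, 0, 0], "gripper": 0.6}
    - {"travel": [-0.12, 0.12, -0.19], "turn": [0, 0, 0], "gripper": 0.6}
    - {"travel": [-0.19, 0.17, -0.19], "turn": [0, 0, 0], "gripper": 0.6}
    - {"travel": [-0.19, 0.17, -0.19], "turn": [0, 0, 0], "gripper": 0.6}
    - {"travel": [-0.19, 0.17, -0.19], "turn": [0, 0, 0], "gripper": 0.6}

```text
time_s: 37.08
position: [0.4513, -0.2023, 0.2538]
tool_rot: [3.137, 0.162, 0.001]
contact_force: [-0.5, -0.2, -0.1]
finger_gap: 0.0515
finger_force: 0.0
```

Run:
```python
from h import *
p,_=st();to(.433,-.0165,.102)
c=shot('top');a=cv2.resize(c['color'][150:270,300:400,::-1],None,fx=4,fy=4,interpolation=cv2.INTER_CUBIC)
c=shot('side');b=cv2.resize(c['color'][130:250,280:380,::-1],None,fx=4,fy=4,interpolation=cv2.INTER_CUBIC)
cv2.imwrite('pics/t8.png',np.hstack([a,b]))
```

```text
t 37.1 p [ 0.4513 -0.2023  0.2538] yaw 5.91 zax [ 0.001 -0.    -1.   ] f [-0.5 -0.2 -0.1] gap 0.0515 0.0 q [-0.66  0.24  1.58  0.    1.32  0.81]
travel [ 0.001  -0.2334  0.1897]
```

View pics/t8.png

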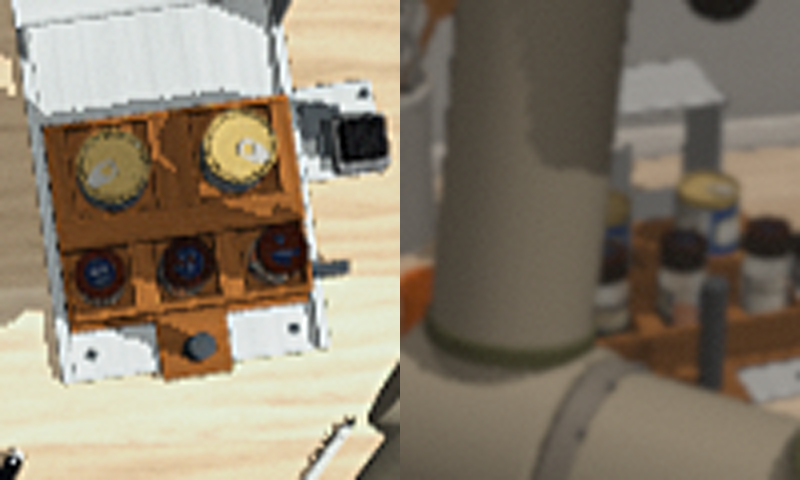

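All three jars, at crop (100,272), (188,262) and (277,252), and both tins, at (113,168) and (240,150), sit in their pockets. Next I grip the knob at (203,346).

Call:
play_rows:
  commands:
    - {"travel": [0, -0.07, 0], "turn": [0, 0, 0], "gripper": 0.6}
    - {"travel": [0, -0.14, 0], "turn": [0, 0, 0], "gripper": 0.6}
    - {"travel": [0, -0.2, 0], "turn": [0, 0, 0], "gripper": 0.6}
    - {"travel": [0.001, -0.2335, 0], "turn": [0, 0, 0], "gripper": 0.6}
    - {"travel": [0.001, -0.2335, 0.05], "turn": [0, 0, 0], "gripper": 0.6}
    - {"travel": [0.001, -0.2335, 0.11], "turn": [0, 0, 0], "gripper": 0.6}
    - {"travel": [0.001, -0.2335, 0.16], "turn": [0, 0, 0], "gripper": 0.6}
    - {"travel": [0.001, -0.2335, 0.19], "turn": [0, 0, 0], "gripper": 0.6}
    - {"travel": [0.001, -0.2335, 0.19], "turn": [0, 0, 0], "gripper": 0.6}
    - {"travel": [0.001, -0.2335, 0.19], "turn": [0, 0, 0], "gripper": 0}
    - {"travel": [0.001, -0.2335, 0.19], "turn": [0, 0, 0], "gripper": 0}
    - {"travel": [0.001, -0.2335, 0.19], "turn": [0, 0, 0], "gripper": 0}
  force: 60

```text
time_s: 38.67
position: [0.4336, -0.0163, 0.1028]
tool_rot: [3.136, 0.165, 0.005]
contact_force: [-1.1, -1.4, 7.2]
finger_gap: 0.0207
finger_force: 58.8
```

Call:
play_rows:
  commands:
    - {"travel": [0, 0, 0], "turn": [0, 0, 0], "gripper": 0}
    - {"travel": [0, 0, 0], "turn": [0, 0, 0], "gripper": 0}

```text
time_s: 38.92
position: [0.4336, -0.0163, 0.1028]
tool_rot: [3.136, 0.164, 0.005]
contact_force: [-0.0, -1.5, 7.0]
finger_gap: 0.0202
finger_force: 58.8
```

Run:
```python
from h import *
st()
```

```text
t 38.9 p [ 0.4336 -0.0163  0.1028] yaw 6.0 zax [ 0.003 -0.001 -1.   ] f [-0.  -1.5  7. ] gap 0.0202 58.8 q [-0.31  0.31  1.94  0.    0.89  1.16]
```

Call:
play_rows:
  commands:
    - {"travel": [0.01, 0, 0], "turn": [0, 0, 0], "gripper": 0}
    - {"travel": [0.025, 0, 0], "turn": [0, 0, 0], "gripper": 0}
    - {"travel": [0.04, 0, 0], "turn": [0, 0, 0], "gripper": 0}
    - {"travel": [0.055, 0, 0], "turn": [0, 0, 0], "gripper": 0}
    - {"travel": [0.07, 0, 0], "turn": [0, 0, 0], "gripper": 0}
    - {"travel": [0.085, 0, 0], "turn": [0, 0, 0], "gripper": 0}
    - {"travel": [0.1, 0, 0], "turn": [0, 0, 0], "gripper": 0}
    - {"travel": [0.115, 0, 0], "turn": [0, 0, 0], "gripper": 0}
    - {"travel": [0.13, 0, 0], "turn": [0, 0, 0], "gripper": 0}
    - {"travel": [0.14, 0, 0], "turn": [0, 0, 0], "gripper": 0}
    - {"travel": [0.14, 0, 0], "turn": [0, 0, 0], "gripper": 0}

```text
time_s: 40.3
position: [0.545, -0.0045, 0.1028]
tool_rot: [3.137, 0.164, 0.004]
contact_force: [-0.7, -1.3, 6.7]
finger_gap: 0.0204
finger_force: 58.7
```

Run:
```python
from h import *
st()
```

```text
t 40.3 p [ 0.545  -0.0045  0.1028] yaw 6.0 zax [ 0.002 -0.001 -1.   ] f [-0.7 -1.3  6.7] gap 0.0204 58.7 q [-0.22  0.51  1.62 -0.    1.01  1.24]
```

Good. Now the last 40 mm, ending slightly past the rear stop.

Call:
play_rows:
  commands:
    - {"travel": [0.01, 0, 0], "turn": [0, 0, 0], "gripper": 0}
    - {"travel": [0.02, 0, 0], "turn": [0, 0, 0], "gripper": 0}
    - {"travel": [0.03, 0, 0], "turn": [0, 0, 0], "gripper": 0}
    - {"travel": [0.038, 0, 0], "turn": [0, 0, 0], "gripper": 0}
    - {"travel": [0.044, 0, 0], "turn": [0, 0, 0], "gripper": 0}
    - {"travel": [0.048, 0, 0], "turn": [0, 0, 0], "gripper": 0}
    - {"travel": [0.051, 0, 0], "turn": [0, 0, 0], "gripper": 0}
    - {"travel": [0.053, 0, 0], "turn": [0, 0, 0], "gripper": 0}
    - {"travel": [0.053, 0, 0], "turn": [0, 0, 0], "gripper": 0}

```text
time_s: 41.42
position: [0.5835, -0.0003, 0.1028]
tool_rot: [3.137, 0.165, -0.012]
contact_force: [-23.2, -4.9, 19.0]
finger_gap: 0.0203
finger_force: 60.2
```

Call:
play_rows:
  commands:
    - {"travel": [0.003, 0, 0], "turn": [0, 0, 0], "gripper": 0}
    - {"travel": [0.005, 0, 0], "turn": [0, 0, 0], "gripper": 0}
    - {"travel": [0.005, 0, 0], "turn": [0, 0, 0], "gripper": 0}

```text
time_s: 41.8
position: [0.5837, -0.0003, 0.1028]
tool_rot: [3.136, 0.166, -0.03]
contact_force: [-47.5, -9.0, 33.3]
finger_gap: 0.0206
finger_force: 61.7
```

Hard against the rear stop. I'll ease back and see whether the catch holds.

Call:
play_rows:
  commands:
    - {"travel": [-0.004, 0, 0], "turn": [0, 0, 0], "gripper": 0}
    - {"travel": [-0.008, 0, 0], "turn": [0, 0, 0], "gripper": 0}
    - {"travel": [-0.011, 0, 0], "turn": [0, 0, 0], "gripper": 0}
    - {"travel": [-0.011, 0, 0], "turn": [0, 0, 0], "gripper": 0}
    - {"travel": [-0.014, 0, 0], "turn": [0, 0, 0], "gripper": 0}
    - {"travel": [-0.014, 0, 0], "turn": [0, 0, 0], "gripper": 0}

```text
time_s: 42.55
position: [0.5788, -0.0009, 0.1028]
tool_rot: [3.137, 0.164, -0.0]
contact_force: [-6.0, -1.8, 8.4]
finger_gap: 0.0204
finger_force: 59.0
```

Call:
play_rows:
  commands:
    - {"travel": [-0.003, 0, 0], "turn": [0, 0, 0], "gripper": 0}
    - {"travel": [-0.003, 0, 0], "turn": [0, 0, 0], "gripper": 0}

```text
time_s: 42.8
position: [0.5783, -0.001, 0.1028]
tool_rot: [3.137, 0.164, 0.009]
contact_force: [7.7, -0.8, 1.2]
finger_gap: 0.0203
finger_force: 58.8
```

The catch is holding. I'll release the knob, retreat and verify.

Call:
play_rows:
  commands:
    - {"travel": [0.0015, 0, 0], "turn": [0, 0, 0], "gripper": 0}
    - {"travel": [0.0015, 0, 0], "turn": [0, 0, 0], "gripper": 0.6}
    - {"travel": [0.0015, 0, 0], "turn": [0, 0, 0], "gripper": 0.6}
    - {"travel": [0.0015, 0, 0], "turn": [0, 0, 0], "gripper": 0.6}
    - {"travel": [0.0015, 0, -0.06], "turn": [0, 0, 0], "gripper": 0.6}
    - {"travel": [0.0015, 0, -0.12], "turn": [0, 0, 0], "gripper": 0.6}
    - {"travel": [0.0015, 0, -0.19], "turn": [0, 0, 0], "gripper": 0.6}
    - {"travel": [-0.06, 0.06, -0.2], "turn": [0, 0, 0], "gripper": 0.6}
    - {"travel": [-0.12, 0.12, -0.2], "turn": [0, 0, 0], "gripper": 0.6}
    - {"travel": [-0.18, 0.18, -0.2], "turn": [0, 0, 0], "gripper": 0.6}
    - {"travel": [-0.18, 0.25, -0.2], "turn": [0, 0, 0], "gripper": 0.6}
    - {"travel": [-0.18, 0.25, -0.2], "turn": [0, 0, 0], "gripper": 0.6}

```text
time_s: 44.3
position: [0.4535, -0.2178, 0.2613]
tool_rot: [3.137, 0.157, -0.0]
contact_force: [-0.1, 0.9, -0.7]
finger_gap: 0.0512
finger_force: 0.0
```

Run:
```python
from h import *
st()
c=shot('top');a=cv2.resize(c['color'][110:270,200:470,::-1],None,fx=2.9,fy=2.9,interpolation=cv2.INTER_CUBIC)
cv2.imwrite('pics/t9.png',a)
```

```text
t 44.3 p [ 0.4535 -0.2178  0.2613] yaw 5.75 zax [-0. -0. -1.] f [-0.1  0.9 -0.7] gap 0.0512 0.0 q [-0.68  0.26  1.54 -0.    1.34  0.79]
```

View pics/t9.png

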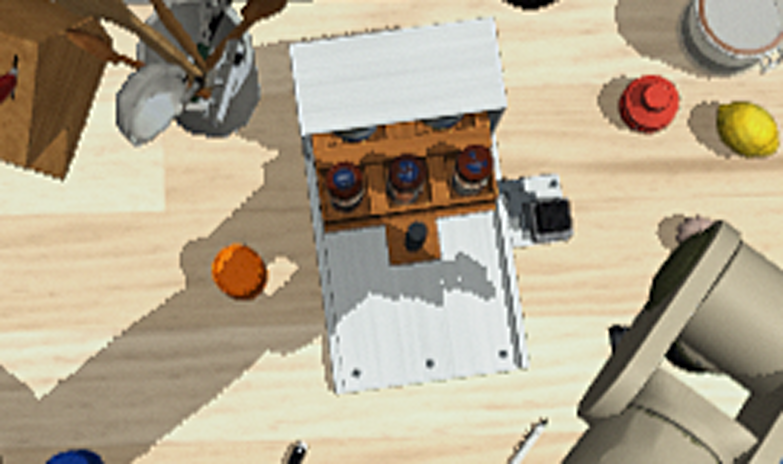

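The rack is parked and held with the knob at crop (416,237). The jars stand in the front pockets, the tins are under the canopy, and the bystanders haven't moved. I'm handing in.

```bash
python3 -c "
from bench import robot
print(robot.close_job())"
```

```text
the job is handed in; nothing more can be done
None
```

Job handed in at about 44 s, no verdict shown: all three jars are in the small front pockets, both tins are in the large rear pockets, and the rack is home with the catch holding it.

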